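# Index the dividing turntable by one hole

### The job

The lacquer bowl is being decorated on a dividing turntable with twelve stops. Bring the next twelfth round: press the plunger button down with a fingertip to free its pin, push the table counter-clockwise (seen from above) by the finger post beside the button, let the button up, and stop with the pin sprung fully up into the very next hole, without running past it. Only press and push, pinching or lifting nothing; leave the bowl as it sits on the table and the other things where they stand, and finish with the hand clear.

Things in the scene. Friction and masses are not known exactly. Their poses are not given: they have to be found in the camera images.
- button_top (a point): Centre of the top of the plunger's round black mushroom button, 34 mm across, 10 mm thick, top 90 mm above the bench when up. It stands on a dark steel yoke that sticks out of the turntable, 109 mm from the table's axis, and turns with the table. The button moves straight down against a spring, 11.5 mm to its stop; it takes about 4 N to start and 7 N at the stop.
- finger_post (a point): Centre of the rounded top of the fixed upright steel finger post, 16 mm across, standing on the same yoke 31 mm ahead of the button's centre (counter-clockwise side, centre to centre, square to the radius through the button). It stands clear from 65 mm to 123 mm above the bench. Pushing it towards the side away from the button turns the table counter-clockwise seen from above.
- table_centre (a point): Point on the turntable's axis, at the top of the rubber pad on its round aluminium head (132 mm across), 65.5 mm above the bench. The axis is vertical. The bowl stands here. Turns with the table.
- next_hole (a point): Upper mouth of the next hole (11.4 mm wide) in the fixed steel index plate, which is 184 mm across, 36 to 44 mm above the bench, with twelve holes on a circle of 82 mm radius, 30 degrees apart. This is the hole where the pin must end: one hole counter-clockwise of the hole it starts in. It does not move.
- pin_tip (a point): Tip of the plunger's upright 8.4 mm pin, 82 mm from the axis on the button's radius; it moves with the button. The pin enters the holes from below; in a hole its tip is flush with the plate's top. With the button 9 mm down or more the pin is clear below the plate. Between holes the released pin rides under the plate, the button about 8 mm down, and springs up by itself under a hole.
- turntable (a joint): Angle of the turntable in rad, counter-clockwise seen from above positive; 0 at the start (pin in its first hole), 0.524 with the pin in the next hole. While the pin is up in a hole the table has about 0.02 rad of play. It turns with light friction (about 2 N at the post; a fingertip pressing on the button and moved sideways may drag it along) and stays where it is left.
- plunger (a joint): How far the plunger is pressed down, in m: 0 fully up in a hole, about 0.0083 while riding under the plate between holes, 0.0115 at the stop.
- bowl: The black lacquer bowl, 110 mm across and 30 mm high, standing loose in the middle of the turntable; origin at the centre of its underside, z up.
- jar_gold: Small loose jar with a gold lid, 42 mm across, 46 mm high, beside the turntable on the left; origin at the centre of its underside.
- cup_small: Small loose dark red lacquer cup, 52 mm across, 36 mm high, beside the turntable on the left; origin at the centre of its underside.
- jar_red: Loose glass jar with a black lid, 52 mm across, 58 mm high, to the right; origin at the centre of its underside.
- lacquer_dish: Loose flat black dish, 84 mm across, 14 mm high, to the right; origin at the centre of its underside.
- hake_brush: Loose flat wide brush, 166 mm long, 10 mm high, lying to the left; origin at the centre of its underside.

How it is judged:
On the way, in this order (a step that is already met when the one before it is completed fails the run):
1. the plunger is pressed down by the fingers until its pin is clear of the first hole (value of joint plunger above 0.0078 m and contact force between the fingers and plunger above 0.5 N and value of joint turntable below 0.15 rad).
2. the table is turned counter-clockwise between the two holes (value of joint turntable between 0.2 and 0.45 rad).
At the end, for the whole second after the job is handed in: The table stands one hole (0.524 rad, within 0.04 rad) counter-clockwise of its start with the plunger fully up (within 1.5 mm) in that next hole; the bowl stands level on the table within 15 mm of its centre (value of joint turntable between 0.484 and 0.564 rad and value of joint plunger below 0.0015 m and horizontal distance between pin_tip and next_hole below 0.0035 m and horizontal distance between bowl and table_centre below 0.015 m and z of bowl in the frame of table_centre below 0.003 m and angle between bowl's own z axis and vertical below 0.05 rad and linear speed of bowl below 0.01 m/s); the robot touches nothing.
It fails at once if the table is forced or run more than 8 degrees past the next hole, or turned backwards past its first hole (value of joint turntable above 0.664 rad or value of joint turntable below -0.14 rad).
It fails at once if the finger post is pinched: the fingers press on its button side and its far side at once (contact force between the fingers and turntable_c0 above 2 N and contact force between the fingers and turntable_c1 above 2 N).
It fails at once if the bowl is lifted, tipped or pushed about on the table (z of bowl in the frame of table_centre above 0.006 m or angle between bowl's own z axis and vertical above 0.12 rad or horizontal distance between bowl and table_centre above 0.02 m or contact force between the fingers and bowl above 3 N).
It fails at once if a thing beside the turntable is moved more than 20 mm (distance of any of jar_gold, cup_small, jar_red, lacquer_dish, hake_brush from where it was at the start of the episode above 0.02 m).
It also fails if it takes over 40 s, if anything falls off the work surface, if the arm or the gripper's body presses on something with over 40 N, if the wrist force passes 120 N, or if a joint passes its speed limit or range.

### The arm

A 7-joint arm with a two-finger parallel gripper is mounted at the origin on a cart in front of the work surface, level with it; the furniture and walls round the work are solid. World frame = base frame: x ahead of the robot, y to its left, z up, the work surface at z = 0. Lengths are in m, angles in rad, forces in N, time in s.
With the tool pointing down it reaches from about 0.425 to 0.875 m from the base axis. Payload 4.7 kg.
Tool frame: the origin (TCP) lies where the fingers leave the gripper's body, on its centre line; the fingertips stand 70 mm ahead of it and the grasp point (between the pads) lies 51 mm ahead of it; z points along the fingers, y is the line along which they close (so a half turn about z gives the same grasp; the last joint's range is limited). The gripper opens to 87 mm and grips with 3 to 60 N. Pads are 19 mm wide; open, the fingers measure 117 mm over their backs; the gripper's body (75 mm by 190 mm) begins 51 mm behind the grasp point.
Start: joints at [-1.188, 0.321, -0.07, 1.45, 0.023, 1.371, -0.057], TCP at [0.234, 0.606, 0.292] pointing down, gripper open.
Joint ranges: [-2.86, 2.86], [-0.3, 2.09], [-1.38, 1.24], [0.06, 2.45], [-1.56, 4.7], [0.09, 2.05], [-2.69, 2.69]. Speed limits (rad/s): [2.57, 2.57, 3.14, 3.14, 3.14, 3.14, 3.14].

### API

Orientations are given as a rotation vector (axis times angle).
In Python, from bench import ctrl gives the robot as it stands.
- The arm moves only by the tool drive_tool, never from a script. Its argument "motion" is a list of rows, each a list of 3 entries, a list of its own where there are three numbers: the shift along the tool's x, y, z in cm, then the turn, a rotation vector about the tool's x, y, z in degrees, then the opening, from -1 (shut) to 1 (fully open). In form: [[[x, y, z], [ax, ay, az], claw], ...]. A call has 1 to 12 rows; each row shifts and turns the commanded pose from where the row before left it, along the tool's axes as they then stand; what a row does not reach is not made up. A row lasts 1/8 s, in which the tool goes at most 62.5 mm and 10.7 degrees, less where a joint would pass 70% of its speed; a pose out of reach is approached as far as the arm can. A call with a gripper value outside its range is refused whole. The fingers move at their own pace and stop on an object; "force" is the grip in N (left out, the last holds). Time passes only in rows, so rows that do not move let the fingers close. It gives the time, the measured TCP pose, the force, the opening and the grip force at its end, in the units of the state.
- ctrl.get_state(): the state, without advancing time (a new reading comes with each control period).
- ctrl.get_image(name): name is "side" or "top"; returns the picture (480x640x3 uint8, red, green, blue); there is no depth.
- ctrl.calibration(name): a dict with "K" (3x3 intrinsics, pixels), "origin" and "attitude" of the camera in the world. Camera axes: x right, y up, looking along -z (the intrinsics and any distortion apply to the point x, -y, -z); pixel columns grow to the right and rows downward; lengths in m; the calibration is good to about 2 mm. A picture is of the moment at which its call begins. calibration takes no time and is no camera call.
- ctrl.close_job(): hands the job in; it is judged then, once.
The state is a dict: "time": time; "joint_positions": joint angles; "qd": joint speeds; "joint_torque": joint torques, N m; "position": TCP position; "tool_rot": TCP orientation; "ft_force": force on the tool from outside, world axes, zero at the start; "torque": the same for the moment, N m; "grip_width": opening from 0.0 (shut) to 1.0 (fully open); "grip_force": force on a finger pad.
Only numpy, scipy, OpenCV 4.12 (cv2) and the standard library are available. Lean on these libraries where they do the work, as an engineer would, in place of code of your own. Each camera call takes 0.05 s, during which the arm holds its last target. There are 200 camera calls.

## Working session

There is one attempt and no reset: what is moved stays moved. The work goes in short steps, Python scripts to look and compute and a tool call to move; the robot and the scene stay as the last step left them, time stands still between calls to the robot, and variables do not carry over. Pictures are saved under pics/ and viewed, at most 10 in all, crops included, and the job is handed in when it is done.

Besides the shell and the picture viewer there is one more tool, called after "Emit:" by a JSON object that holds its "api" and its "payload". drive_tool: Moves the arm, as the interface text tells. Its arguments: {"type":"object","properties":{"motion":{"type":"array","items":{"type":"array"}},"force":{"type":"number"}},"required":["motion"]}

```bash
mkdir -p pics; python3 - <<'E'
from bench import ctrl
import cv2
for n in("top","side"):
    cv2.imwrite(f"pics/{n}0.png",ctrl.get_image(n)[:,:,::-1]); print(ctrl.calibration(n))
print(ctrl.get_state())
E
```

```text
{'K': array([[529.21124784,   0.        , 315.30771251],
       [  0.        , 529.21124784, 247.95903106],
       [  0.        ,   0.        ,   1.        ]]), 'origin': array([ 0.39186799, -0.11390168,  1.13458096]), 'attitude': array([ 0.06689782, -0.07586851, -1.58562825])}
{'K': array([[440.88658642,   0.        , 318.64215553],
       [  0.        , 440.88658642, 243.77584142],
       [  0.        ,   0.        ,   1.        ]]), 'origin': array([0.41333695, 0.64328037, 0.52241755]), 'attitude': array([ 0.06848171, -1.53600802, -2.6049948 ])}
{'time': 0.1, 'joint_positions': array([-1.18789681,  0.32175557, -0.07007321,  1.45155508,  0.02263127,
        1.37082043, -0.05686811]), 'qd': array([ 0.00038786, -0.00063468,  0.00095526, -0.00083951,  0.00097776,
       -0.00154071, -0.00030428]), 'joint_torque': array([ 7.69553799e-05, -4.92568839e+01, -4.05747760e-01, -3.13397741e+01,
       -6.41536131e-02,  3.95338889e-02,  5.57315900e-05]), 'position': array([0.23423908, 0.60591666, 0.29126532]), 'tool_rot': array([-5.75910583e-01, -3.08815577e+00,  2.73511582e-03]), 'ft_force': array([-0.50723821,  0.06150995, -1.04515333]), 'torque': array([ 0.02627662,  0.0355733 , -0.015241  ]), 'grip_force': 0.0, 'grip_width': 0.9959108453660485}
```

View pics/top0.png

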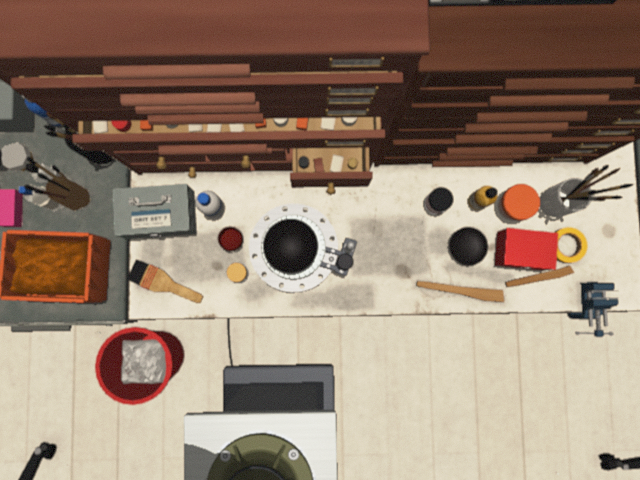

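View pics/side0.png

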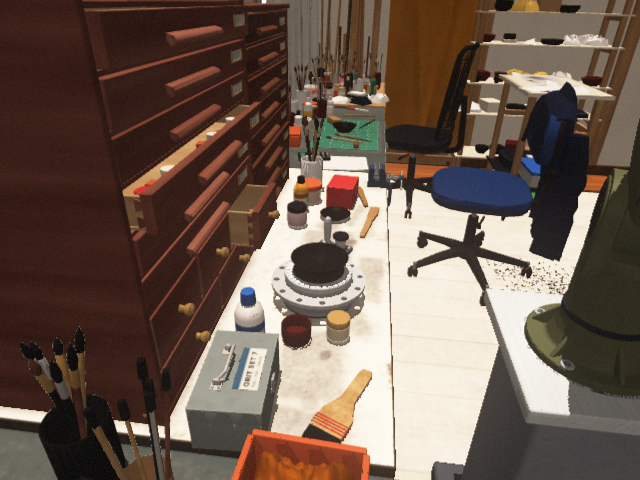

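```bash
python3 - <<'E'
import cv2
a=cv2.imread("pics/top0.png")[195:305,230:380]
b=cv2.imread("pics/side0.png")[205:325,260:380]
cv2.imwrite("pics/c1.png",cv2.resize(a,None,fx=5,fy=5,interpolation=cv2.INTER_CUBIC))
cv2.imwrite("pics/c2.png",cv2.resize(b,None,fx=5,fy=5,interpolation=cv2.INTER_CUBIC))
E
```

```text
(no output)
```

View pics/c1.png

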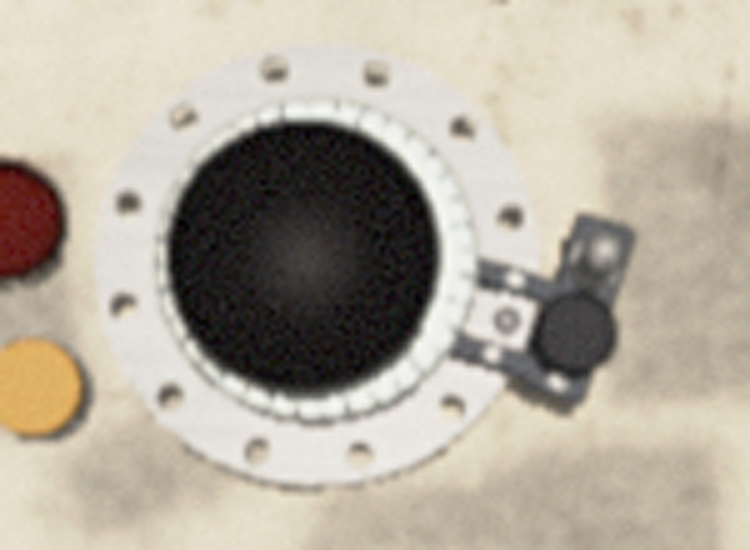

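View pics/c2.png

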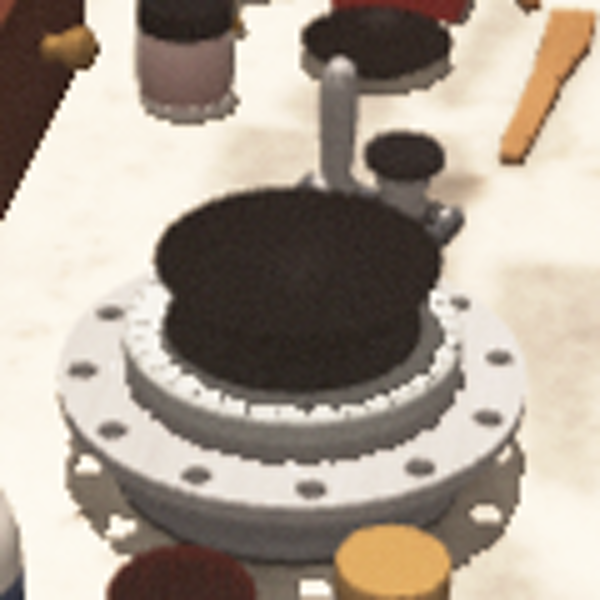

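```bash
cat > h.py <<'E'
import numpy as np
from scipy.spatial.transform import Rotation as R
from bench import ctrl
def ray(n,u,v):
    c=ctrl.calibration(n);d=np.linalg.inv(c["K"])@[u,v,1]
    return c["origin"],R.from_rotvec(c["attitude"]).apply(d*[1,-1,-1])
def onz(n,u,v,z):
    o,d=ray(n,u,v);return o+d*(z-o[2])/d[2]
E
python3 - <<'E'
from h import *
C=onz("top",293.4,247.2,.044);B=onz("top",345,261.6,.09);P=onz("top",350.8,244.6,.123)
pin=onz("top",230+507/5,195+320/5,.044);nh=onz("top",230+511/5,195+215/5,.044)
for k,p in dict(C=C,B=B,P=P,pin=pin,nh=nh,sideP=onz("side",260+341/5,205+62/5,.12),sideB=onz("side",260+405/5,205+154/5,.09)).items():
    d=p-C;print(k,p.round(4),"r",np.hypot(*d[:2]).round(4),"ang",np.degrees(np.arctan2(d[1],d[0])).round(1))
print(np.linalg.norm((P-B)[:2]))
print(R.from_rotvec(ctrl.get_state()["tool_rot"]).as_matrix().round(3))
E
```

```text
C [ 0.4933 -0.0756  0.044 ] r 0.0 ang 0.0
B [ 0.4588 -0.1789  0.09  ] r 0.1089 ang -108.5
P [ 0.4892 -0.1887  0.123 ] r 0.1131 ang -92.1
pin [ 0.4676 -0.1538  0.044 ] r 0.0823 ang -108.2
nh [ 0.5112 -0.1563  0.044 ] r 0.0826 ang -77.5
sideP [ 0.4888 -0.1948  0.12  ] r 0.1193 ang -92.1
sideB [ 0.4587 -0.1731  0.09  ] r 0.1034 ang -109.6
0.03195514006981623
[[-0.933  0.36  -0.001]
 [ 0.36   0.933 -0.002]
 [-0.    -0.002 -1.   ]]
```

```bash
python3 - <<'E'
from h import *
def tri(a,b):
    (o1,d1),(o2,d2)=ray("top",*a),ray("side",*b)
    t=np.linalg.lstsq(np.c_[d1,-d2],o2-o1,rcond=None)[0];return (o1+d1*t[0]).round(3),(o2+d2*t[1]).round(3)
print("knob",tri((331,189),(276,214)))
print("drawer front edge",[onz("top",330,184,z).round(3) for z in(.1,.2,.3,.4)])
print("big drawer",[onz("top",230,148,z).round(3) for z in(.2,.3,.4)])
E
```

```text
knob (array([ 0.595, -0.152,  0.14 ]), array([ 0.592, -0.152,  0.14 ]))
drawer front edge [array([ 0.613, -0.152,  0.1  ]), array([ 0.592, -0.148,  0.2  ]), array([ 0.57 , -0.144,  0.3  ]), array([ 0.549, -0.141,  0.4  ])]
big drawer [array([0.66 , 0.031, 0.2  ]), array([0.631, 0.015, 0.3  ]), array([ 0.603, -0.   ,  0.4  ])]
```

Emit:
{"api": "drive_tool", "payload": {"motion": [[[0,0,0],[0,0,-10],-1],[[0,0,0],[0,0,-10],-1],[[0,0,0],[0,0,-1.1],-1],[[-3.5,-4,0],[0,0,0],-1],[[-4,-4,0],[0,0,0],-1],[[-4,-4,0],[0,0,0],-1],[[-4,-4,0],[0,0,0],-1],[[-4,-4,0],[0,0,0],-1],[[-3,-4,0],[0,0,0],-1]]}}

```text
time: 1.23
position: [0.4608, 0.3642, 0.2921]
tool_rot: [0.008, 3.141, -0.0]
ft_force: [-0.0, 0.7, -0.2]
grip_width: 0.059
grip_force: 0.0
```

Emit:
{"api": "drive_tool", "payload": {"motion": [[[-0.5,-5,0],[0,0,0],-1],[[0,-5,0],[0,0,0],-1],[[0,-5,0],[0,0,0],-1],[[0,-5,0],[0,0,0],-1],[[0,-5,0],[0,0,0],-1],[[0,-5,0],[0,0,0],-1],[[0,-5,0],[0,0,0],-1],[[0,-5,0],[0,0,0],-1],[[0,-5,0],[0,0,0],-1],[[0,-5,0],[0,0,0],-1],[[0,-4.7,0],[0,0,0],-1],[[0,0,0],[0,0,0],-1]]}}

```text
time: 2.72
position: [0.4629, -0.1851, 0.2924]
tool_rot: [0.017, 3.141, -0.002]
ft_force: [0.6, 0.8, 0.5]
grip_width: 0.006
grip_force: 0.0
```

Emit:
{"api": "drive_tool", "payload": {"motion": [[[0,0,4],[0,0,0],-1],[[0,0,4],[0,0,0],-1],[[0,0,3.2],[0,0,0],-1],[[0,0,0.8],[0,0,0],-1],[[0,0,0],[0,0,0],-1]]}}

```text
time: 3.35
position: [0.4642, -0.1803, 0.1726]
tool_rot: [-0.001, -3.142, -0.0]
ft_force: [0.0, -0.2, 1.6]
grip_width: 0.005
grip_force: 0.0
```

```bash
python3 - <<'E'
from h import *
import cv2
print(ctrl.get_state()["position"])
b=ctrl.get_image("side")[:,:,::-1][180:300,260:420]
cv2.imwrite("pics/s2.png",cv2.resize(b,None,fx=5,fy=5,interpolation=cv2.INTER_CUBIC))
E
```

```text
[ 0.46422968 -0.18031948  0.17255107]
```

View pics/s2.png

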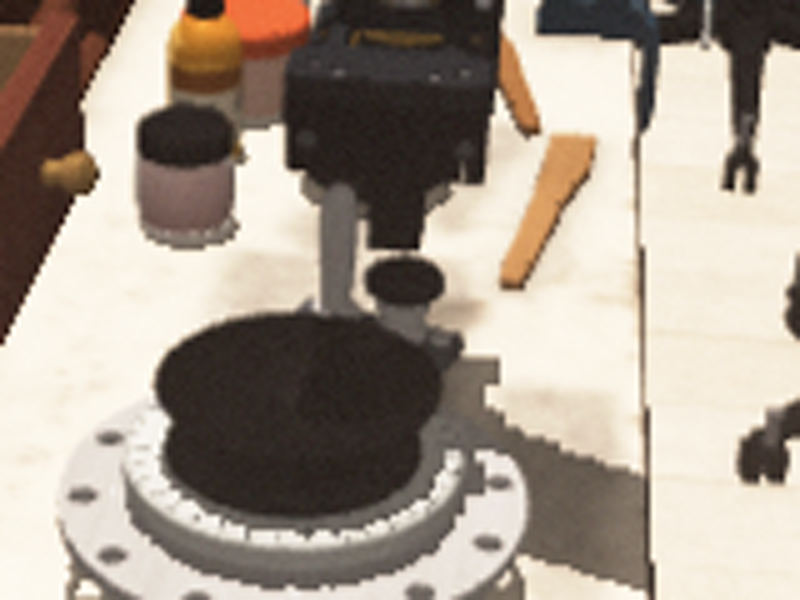

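The view shows the closed tip (crop 370–420, bottom row 245) over the front half of the button (365–443), about 5 mm behind the post (320–355), as planned. Next I press down.

Emit:
{"api": "drive_tool", "payload": {"motion": [[[0,0,1.0],[0,0,0],-1],[[0,0,0.7],[0,0,0],-1],[[0,0,0.5],[0,0,0],-1],[[0,0,0],[0,0,0],-1],[[0,0,0],[0,0,0],-1]]}}

```text
time: 4.03
position: [0.4647, -0.1809, 0.151]
tool_rot: [0.001, 3.14, 0.0]
ft_force: [-1.0, 0.4, 6.3]
grip_width: 0.001
grip_force: 3.2
```

Emit:
{"api": "drive_tool", "payload": {"motion": [[[0,0,0.12],[0,0,0],-1],[[-0.4,0,0],[0,0,0],-1],[[-0.4,0,0],[0,0,0],-1],[[-0.4,0,0],[0,0,0],-1],[[-0.4,0,0],[0,0,0],-1],[[0,0,0],[0,0,0],-1]]}}

```text
time: 4.78
position: [0.4807, -0.1826, 0.1501]
tool_rot: [0.002, 3.14, -0.004]
ft_force: [-0.4, -2.5, 7.3]
grip_width: 0.01
grip_force: 3.3
```

Emit:
{"api": "drive_tool", "payload": {"motion": [[[-0.4,0,0],[0,0,0],-1],[[-0.4,0,0],[0,0,0],-1],[[-0.4,0,0],[0,0,0],-1],[[-0.4,0,0],[0,0,0],-1],[[0,0,0],[0,0,0],-1]]}}

```text
time: 5.4
position: [0.4968, -0.1823, 0.1501]
tool_rot: [0.002, 3.139, -0.003]
ft_force: [-0.3, -1.6, 6.3]
grip_width: 0.003
grip_force: 3.3
```

```bash
python3 - <<'E'
from h import *
import cv2
b=ctrl.get_image("side")[:,:,::-1][180:300,260:420]
cv2.imwrite("pics/s3.png",cv2.resize(b,None,fx=5,fy=5,interpolation=cv2.INTER_CUBIC))
E
```

```text
(no output)
```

View pics/s3.png

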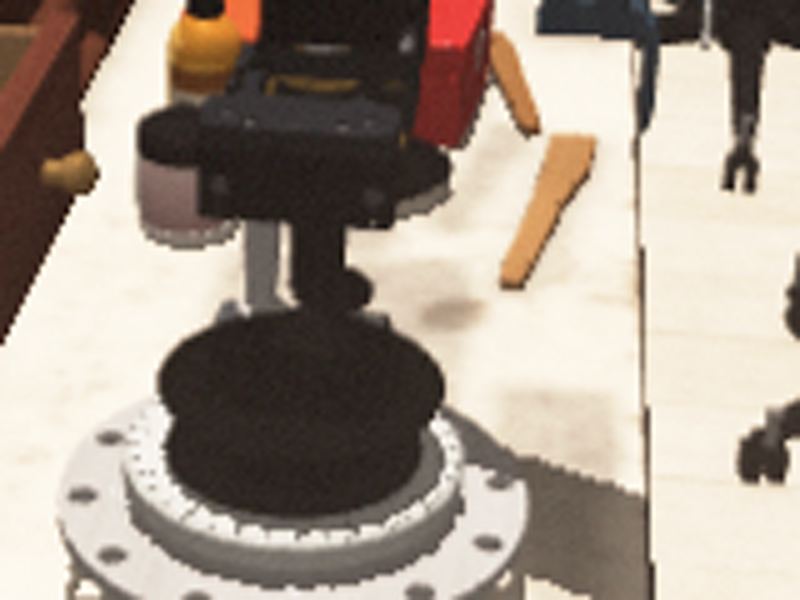

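The table was dragged along by the button, to about 0.29 rad, with the tip still about 5 mm behind the post (post edge 280, tip 292). Now I lift off the button and push on the post.

Emit:
{"api": "drive_tool", "payload": {"motion": [[[0,0,-0.9],[0,0,0],-1],[[0,0,-0.9],[0,0,0],-1],[[-0.3,0,0],[0,0,0],-1],[[-0.3,0,0],[0,0,0],-1],[[-0.3,0,0],[0,0,0],-1],[[-0.3,0,0],[0,0,0],-1],[[-0.3,0,0],[0,0,0],-1],[[-0.3,0,0],[0,0,0],-1],[[0,0,0],[0,0,0],-1]]}}

```text
time: 6.58
position: [0.5138, -0.1805, 0.1663]
tool_rot: [-0.0, -3.14, -0.0]
ft_force: [-1.9, 0.4, -0.8]
grip_width: 0.009
grip_force: 0.8
```

Emit:
{"api": "drive_tool", "payload": {"motion": [[[-0.2,0,0],[0,0,0],-1],[[-0.2,0,0],[0,0,0],-1],[[-0.2,0,0],[0,0,0],-1],[[-0.2,0,0],[0,0,0],-1],[[-0.2,0,0],[0,0,0],-1],[[0,0,0],[0,0,0],-1]]}}

```text
time: 7.32
position: [0.5252, -0.1811, 0.1676]
tool_rot: [0.0, 3.139, -0.002]
ft_force: [0.1, 0.4, -0.1]
grip_width: 0.004
grip_force: 0.3
```

Emit:
{"api": "drive_tool", "payload": {"motion": [[[-0.1,0,0],[0,0,0],-1],[[-0.1,0,0],[0,0,0],-1],[[0,0,0],[0,0,0],-1]]}}

```text
time: 7.7
position: [0.5263, -0.1812, 0.1673]
tool_rot: [0.001, 3.141, -0.001]
ft_force: [-1.1, 0.7, 0.3]
grip_width: 0.005
grip_force: 0.5
```

Emit:
{"api": "drive_tool", "payload": {"motion": [[[-0.1,0,0],[0,0,0],-1],[[0,0,0],[0,0,0],-1]]}}

```text
time: 7.95
position: [0.5271, -0.181, 0.1672]
tool_rot: [0.001, 3.141, -0.0]
ft_force: [-1.0, 0.1, 0.3]
grip_width: 0.004
grip_force: 0.6
```

Emit:
{"api": "drive_tool", "payload": {"motion": [[[-0.1,0,0],[0,0,0],-1],[[0,0,0],[0,0,0],-1]]}}

```text
time: 8.2
position: [0.528, -0.1807, 0.167]
tool_rot: [0.001, 3.142, 0.0]
ft_force: [-2.0, 0.8, 0.3]
grip_width: 0.004
grip_force: 0.7
```

Emit:
{"api": "drive_tool", "payload": {"motion": [[[-0.1,0,0],[0,0,0],-1],[[0,0,0],[0,0,0],-1]]}}

```text
time: 8.45
position: [0.5289, -0.1806, 0.1669]
tool_rot: [-0.001, -3.141, -0.001]
ft_force: [-1.9, -0.3, -0.2]
grip_width: 0.007
grip_force: 0.8
```

```bash
python3 - <<'E'
from h import *
import cv2
print(ctrl.get_state()["ft_force"])
b=ctrl.get_image("side")[:,:,::-1][180:300,260:420]
cv2.imwrite("pics/s4.png",cv2.resize(b,None,fx=5,fy=5,interpolation=cv2.INTER_CUBIC))
E
```

```text
[-1.91734263 -0.29602714 -0.17409213]
```

View pics/s4.png

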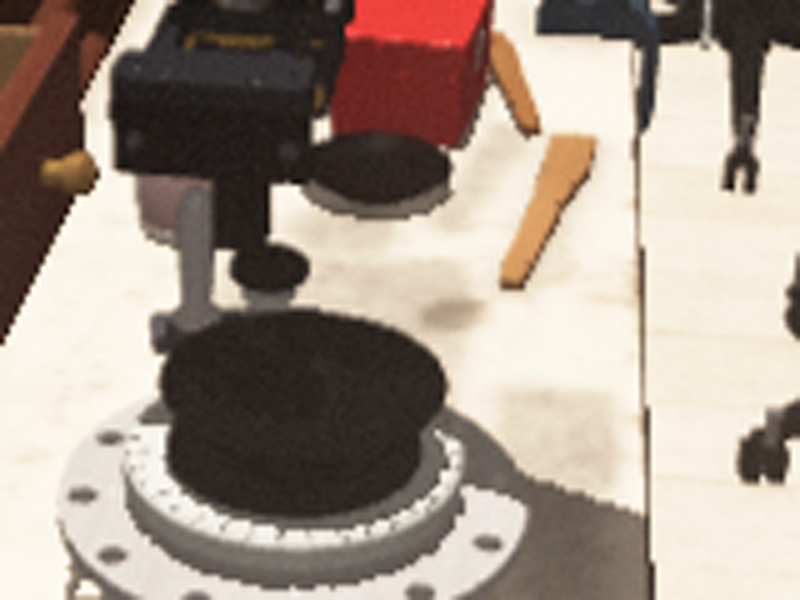

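```bash
cat >> h.py <<'E'
def proj(n,p):
    c=ctrl.calibration(n);q=R.from_rotvec(c["attitude"]).inv().apply(p-c["origin"])*[1,-1,-1]
    u=c["K"]@q;return u[:2]/u[2]
E
python3 - <<'E'
from h import *
C=np.array([.4933,-.0756,0])
def pt(r,a,z): a=np.radians(a);return C+[r*np.cos(a),r*np.sin(a),z]
off=np.array([260,180])
b0=np.array([260+405/5,205+154/5])-proj("side",pt(.109,-108.3,.09))
p0=np.array([260+341/5,205+62/5])-proj("side",pt(.1133,-92.4,.12))
for t in(26,28,30,32):
    f=lambda r,a,z,b:((proj("side",pt(r,a,z))+b-off)*5).round(0)
    print(t,"up",f(.109,-108.3+t,.09,b0),"down",f(.109,-108.3+t,.082,b0),"post",f(.1133,-92.4+t,.12,p0))
E
```

```text
26 up [291. 265.] down [291. 282.] post [220. 188.]
28 up [282. 265.] down [282. 282.] post [210. 189.]
30 up [273. 266.] down [273. 282.] post [201. 190.]
32 up [265. 266.] down [264. 282.] post [192. 192.]
```

The button measures (270, 268), matching "up at about 30.5°" (down would be row 282), so the pin is in the hole. Next I back off and lift clear.

Emit:
{"api": "drive_tool", "payload": {"motion": [[[0.4,0,0],[0,0,0],-1],[[0.4,0,-0.2],[0,0,0],-1],[[0,0,-3],[0,0,0],-1],[[0,0,-5],[0,0,0],-1],[[0,0,-4],[0,0,0],-1],[[0,6,0],[0,0,0],-1],[[0,6,0],[0,0,0],-1],[[0,6,0],[0,0,0],-1],[[0,6,0],[0,0,0],-1],[[0,6,0],[0,0,0],-1],[[0,0,0],[0,0,0],-1],[[0,0,0],[0,0,0],-1]]}}

```text
time: 10.0
position: [0.5212, 0.1183, 0.2892]
tool_rot: [0.001, 3.141, -0.001]
ft_force: [0.4, 0.4, -0.2]
grip_width: 0.005
grip_force: 0.0
```

```bash
python3 - <<'E'
from h import *
import cv2
a=ctrl.get_image("top")[:,:,::-1][180:300,240:400]
cv2.imwrite("pics/t5.png",cv2.resize(a,None,fx=5,fy=5,interpolation=cv2.INTER_CUBIC))
E
```

```text
(no output)
```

View pics/t5.png

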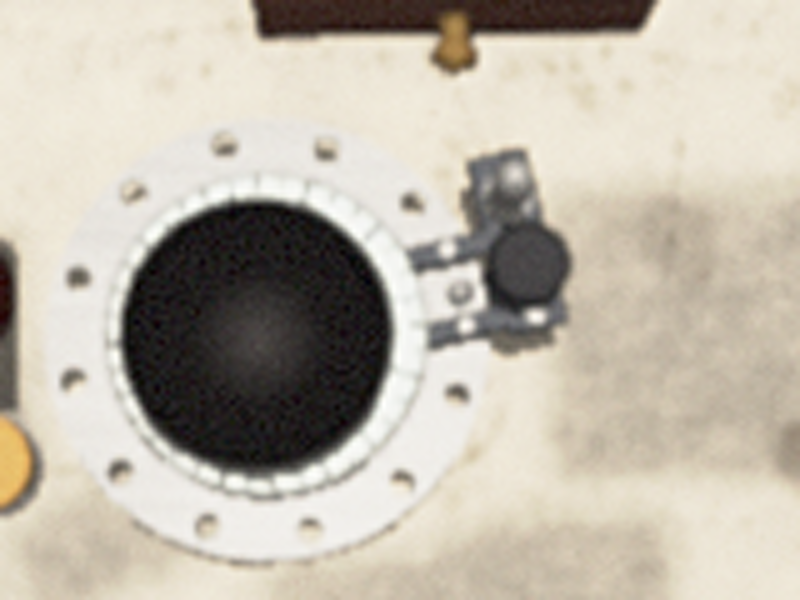

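The pin fills the next hole at crop (460, 293), the old hole at (457, 392) is empty, the bowl is centred, and the hand is clear. I'm handing it in.

```bash
python3 -c "
from bench import ctrl
print(ctrl.close_job())"
```

```text
the job is handed in; nothing more can be done
None
```

The turntable is one stop further counter-clockwise with the pin up in the next hole; in the final picture the bowl sits centred and the hand is clear, and the job is handed in (no verdict was returned).

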